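Clamp a phone in the repair fixture with its travelling feed knob

ROBOT

A 6-joint arm with a two-finger parallel gripper is mounted at the origin on the work surface. World frame = base frame: x ahead of the robot, y to its left, z up, the work surface at z = 0. Lengths are in m, angles in rad, forces in N, time in s.
With the tool pointing down it reaches from about 0.275 to 0.85 m from the base axis. Payload 19 kg.
Tool frame: the origin (TCP) lies between the finger pads; the fingertips stand 11 mm ahead of it and the grasp point (between the pads) lies 8 mm behind it; z points along the fingers, y is the line along which they close (so a half turn about z gives the same grasp; the last joint's range is limited). The gripper opens to 85 mm and grips with 20 to 120 N. Pads are 22 mm wide; open, the fingers measure 114 mm over their backs; the gripper's body (76 mm by 85 mm) begins 54 mm behind the grasp point. The pads swing forward as they close: fully open they stand 13 mm farther back than shut.
Start: joints at [1.146, 0.15, 1.437, -0, 1.554, -0.134], TCP at [0.165, 0.551, 0.242] pointing down, gripper open.
Joint ranges: [-2.8, 2.8], [-0.68, 2.1], [0.12, 2.68], [-1.39, 4.53], [0.16, 2.79], [-2.81, 2.81]. Speed limits (rad/s): [1.89, 1.89, 2.22, 3.01, 3.01, 3.01].

INTERFACE

Orientations are given as a unit quaternion [x, y, z, w].
In Python, from cell import ctrl gives the robot as it stands. The module is installed in compiled form; this text tells all that it offers.
- The arm moves only by the shell command python3 -m jog 'ROWS' [FORCE]. ROWS is text: rows parted by semicolons, each of 7 numbers parted by spaces: the shift along the tool's x, y, z in units of 25 cm (1.0 is 25 cm), then the turn, a rotation vector about the tool's x, y, z in units of 2 rad (1.0 is 2 rad), then the opening, from 0 (shut) to 1 (fully open). In form: tx ty tz ax ay az hand; .... A call has 1 to 20 rows; each row is the pose to reach, as a shift and turn from the pose commanded when the call began, along the tool's axes at that moment; what a row does not reach only later rows make up. A row lasts 1/10 s, in which the tool goes at most 50 mm and 8.59 degrees, less where a joint would pass 70% of its speed; a pose out of reach is approached as far as the arm can. A call with a number of a shift or a turn outside -1 to 1 is refused whole. A call with a gripper value outside its range is refused whole. The fingers move at their own pace and stop on an object; FORCE is the grip in N (left out, the last holds). Time passes only in rows, so rows that repeat a pose let the fingers close. It gives the time, the measured TCP pose, the force, the opening and the grip force at its end, in the units of the state.
- ctrl.get_state(): the state, without advancing time (a new reading comes with each control period).
- ctrl.read_camera(name): name is "scene" or "top" or "wrist"; returns the picture (420x560x3 uint8, red, green, blue); there is no depth.
- ctrl.camera_model(name): a dict with "vertical_fov" (degrees; the focal length in pixels is half the picture's height over the tangent of half this angle, whatever the lens; pixels are square), "cx", "cy" (the principal point, pixels), "distortion" ([k1, k2, p1, p2, k3] as OpenCV has them; the pictures are not rectified), "R" (3x3) and "t" (3): a world point X has camera coordinates R X + t. Camera axes: x right, y down, z forward; pixel columns grow to the right and rows downward; lengths in m; the calibration is good to about 2 mm. A picture is of the moment at which its call begins: read the wrist's pose just before it. camera_model takes no time and is no camera call; for the wrist camera it gives the pose at the moment of the call.
- ctrl.close_job(): hands the job in; it is judged then, once.
The state is a dict: "t": time; "q": joint angles; "qvel": joint speeds; "tau": joint torques, N m; "tool_pos": TCP position; "tcp_rot": TCP orientation; "force": force on the tool from outside, world axes, zero at the start; "ft_torque": the same for the moment, N m; "finger_gap": opening from 0.0 (shut) to 1.0 (fully open); "grip_force": force on a finger pad.
Only numpy, scipy, OpenCV 4.12 (cv2) and the standard library are available. Lean on these libraries where they do the work, as an engineer would, in place of code of your own. Each camera call takes 0.05 s, during which the arm holds its last target. There are 200 camera calls.

TASK

Lay the red-cased phone, screen up, centred along the rail bed of the clamping fixture between the blue backstop and the orange pad, and let go of it. Then turn the black knob clockwise to wind the jaw in until the phone is pushed square against the backstop and held snugly, with a squeeze of about 15 N, never 25 N or more; the knob travels with the jaw, so go along with it, and do not push on the jaw block itself. Leave everything else on the bench where it is.

Things in the scene. Friction and masses are not known exactly. Their poses are not given: they have to be found in the camera images.
- phone: Phone in a red case, loose, 0.18 kg: slab 60 mm wide (its x), 128 mm long (y), 13 mm thick (z), dark screen on top. Origin at the centre of its underside. Starts flat on the grey mat, whose top is 3 mm above the bench. Either end may face the backstop.
- fixture: Clamping fixture, fixed. Origin on its underside (3 mm above the bench), z up; slide along its y. Rail 40 mm wide (x), y = -89 to 157 mm, top at z = 26 mm, so the phone overhangs 10 mm each side and fingers can straddle it. Blue backstop at the -y end, 46 mm wide, top at z = 42 mm, its face at y = -75 mm. Feet 90 mm wide, 10 mm high, at both ends.
- bed (a point): Where to lay the centre of the phone's underside: on the rail's top, 70 mm from the backstop face; axes as the fixture's. Phone laid here with its length along y: 6 mm free at the backstop, 6 to 16 mm at the pad. Once clamped, its centre is 6 mm nearer the backstop (bed y = -6 mm).
- carriage: Blue jaw block on the rail, 56 (x) by 50 (y) by 24 mm high, knob on top, orange sprung pad 44 mm wide on its -y side. Origin: block centre at rail-top height, axes as the fixture's. Starts at fixture y = 117 mm, travels 36 mm to -y. Pad front is 42 to 52 mm to -y of the origin, unknown each time: feel for contact. Pad spring 8 N/mm over 3 mm, then hard.
- knob_grip (a point): On the axis of the upright round black knob (42 mm diameter, 32 mm tall), 11 mm below its top, 25 mm above the block: grip here. Clockwise from above moves carriage and knob 8 mm/rad to fixture -y (4.5 rad at most); stays where left. Free turning takes 0.32 N m, each N of squeeze adds 0.008 N m; a hand push of F N along -y counts as 0.008 F N m.
- stripped_phone: Opened dark phone chassis lying flat, 70 x 145 x 8 mm; origin under its centre. Leave alone.
- dish: Steel screw dish, 110 mm across, 26 mm high; origin under its centre. Leave alone.
- screwdriver: Yellow screwdriver 150 mm long, lying along its x. Leave alone.
- spool: White and metal solder spool standing on its flange, 56 mm across, 30 mm high. Leave alone.
- multimeter: Orange multimeter lying flat, 80 x 160 x 41 mm. Leave alone.
- jar_a: Small clear jar with a white cap, 52 mm across, 45 mm high. Leave alone.
- jar_b: Small clear jar with a blue cap, 52 mm across, 45 mm high. Leave alone.
Mind the look-alikes: they are no part of the job. There is more than one size of the phone; the one meant has the size given above.

How it is judged:
By the outcome, as a careful person would: the job done as asked, in the order asked, and still so for the second after the job is handed in, with the robot touching nothing.
It also fails if it takes over 72 s, if anything falls off the work surface, if the arm or the gripper's body presses on something with over 40 N, if the wrist force passes 120 N, or if a joint passes its speed limit or range.

## Working session

There is one attempt and no reset: what is moved stays moved. The work goes in short steps, Python scripts to look and compute and a shell command to move; the robot and the scene stay as the last step left them, time stands still between calls to the robot, and variables do not carry over. Pictures are saved under pics/ and viewed, at most 10 in all, crops included, and the job is handed in when it is done.

```bash
mkdir -p pics; ls
cat > h.py <<'E'
import numpy as np, cv2
from cell import ctrl
from scipy.spatial.transform import Rotation as Ro
def K(m):
    f=210/np.tan(np.radians(m["vertical_fov"])/2)
    return np.array([[f,0,m["cx"]],[0,f,m["cy"]],[0,0,1.]]),np.array(m["distortion"],float)
def cast(m,px,z):
    k,d=K(m);R=np.array(m["R"]);t=np.array(m["t"])
    p=cv2.undistortPoints(np.array(px,float).reshape(-1,1,2),k,d).reshape(-1,2)
    r=np.c_[p,np.ones(len(p))]@R; c=-R.T@t
    return c+r*((z-c[2])/r[:,2])[:,None]
def proj(m,X):
    k,d=K(m);R=np.array(m["R"])
    return cv2.projectPoints(np.array(X,float).reshape(-1,3),cv2.Rodrigues(R)[0],np.array(m["t"],float),k,d)[0].reshape(-1,2)
def snap(n,f):
    m=ctrl.camera_model(n);im=ctrl.read_camera(n)
    cv2.imwrite("pics/"+f+".png",im[:,:,::-1]);return m,im
E
python3 - <<'E'
from h import *
a=[snap(n,n+"0") for n in ("top","scene")]
np.set_printoptions(precision=4,suppress=True)
for m,_ in a:print(m)
print(ctrl.get_state())
E
```

```text
pics
{'vertical_fov': 48.75130167071463, 'cx': 271.9646423943602, 'cy': 204.633444096725, 'distortion': array([-0.0378,  0.    ,  0.    ,  0.    ,  0.    ]), 'R': array([[ 0.0172, -0.9998,  0.0112],
       [-0.9973, -0.018 , -0.0707],
       [ 0.0708, -0.01  , -0.9974]]), 't': array([-0.1277,  0.4651,  1.2739])}
{'vertical_fov': 52.747060446276514, 'cx': 283.1362944228708, 'cy': 208.7337500667984, 'distortion': array([0.0411, 0.    , 0.    , 0.    , 0.    ]), 'R': array([[-0.841 ,  0.5409, -0.0045],
       [ 0.417 ,  0.643 , -0.6424],
       [-0.3446, -0.5422, -0.7664]]), 't': array([ 0.4279, -0.0629,  1.6625])}
{'t': 0.1, 'q': array([ 1.146 ,  0.151 ,  1.4379, -0.    ,  1.5538, -0.134 ]), 'qvel': array([ 0.0011, -0.0004, -0.0028, -0.0011,  0.    ,  0.0009]), 'tau': array([  0.0048, -71.4374, -57.1794,  -0.0003,   0.0071,  -0.    ]), 'tool_pos': array([0.1648, 0.5507, 0.2417]), 'tcp_rot': array([ 0.1449,  0.9894, -0.0005, -0.0002]), 'force': array([-0.4906, -0.24  , -0.401 ]), 'ft_torque': array([0.0527, 0.0933, 0.0183]), 'grip_force': 0.0, 'finger_gap': 1.0047141904558912}
```

View pics/top0.png

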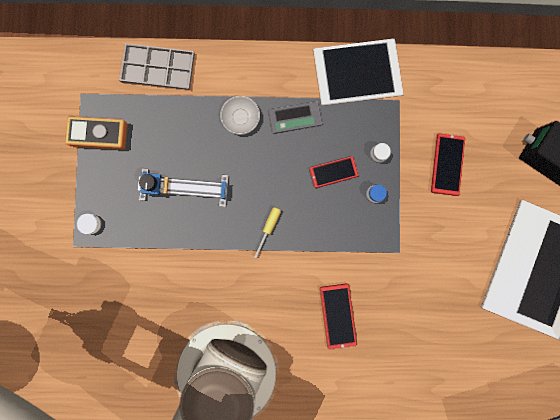

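View pics/scene0.png

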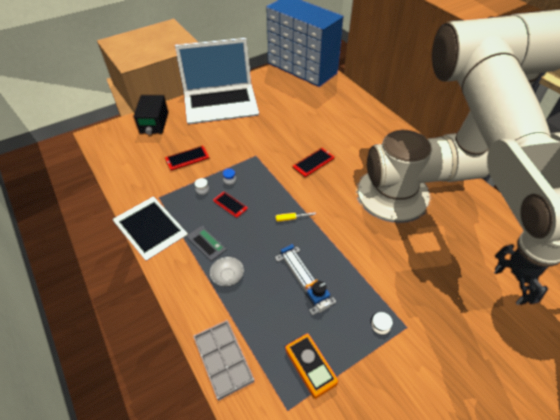

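Top view: the target phone is on the mat at about (333,172), with larger decoys off the mat. The fixture runs from the backstop at (224,190) to the knob at (148,182).

```bash
cat > m.py <<'E'
from h import *
np.set_printoptions(precision=4,suppress=True)
m=ctrl.camera_model("top");im=cv2.imread("pics/top0.png")
hsv=cv2.cvtColor(im,cv2.COLOR_BGR2HSV)
def comp(mask,x0,y0,x1,y1):
    k=np.zeros_like(mask);k[y0:y1,x0:x1]=mask[y0:y1,x0:x1]
    return cv2.findNonZero(k)
red=((hsv[...,0]<8)|(hsv[...,0]>172))&(hsv[...,1]>150)&(hsv[...,2]>90)
p=comp(red.astype(np.uint8),300,145,365,195)
h=cv2.convexHull(p).reshape(-1,2)
W=cast(m,h,0.016);print("phone",cv2.minAreaRect((W[:,:2]*1000).astype(np.float32)))
blue=((hsv[...,0]>100)&(hsv[...,0]<125)&(hsv[...,1]>130)&(hsv[...,2]>70)).astype(np.uint8)
p=comp(blue,212,165,240,210).reshape(-1,2);print(p.min(0),p.max(0));print("stop",cast(m,[p.mean(0)],0.04))
wh=((hsv[...,1]<50)&(hsv[...,2]>170)).astype(np.uint8)
p=comp(wh,165,170,222,202).reshape(-1,2);W=cast(m,p,0.029);print("rail",cv2.minAreaRect((W[:,:2]*1000).astype(np.float32)))
dk=(hsv[...,2]<45).astype(np.uint8)
p=comp(dk,136,168,165,196).reshape(-1,2);print("knob",cast(m,[p.mean(0)],0.085),p.min(0),p.max(0))
c=cv2.resize(im[140:230,120:370],None,fx=3.2,fy=3.2,interpolation=cv2.INTER_CUBIC);cv2.imwrite("pics/c0.png",c)
E
python3 m.py
```

```text
phone ((563.31640625, -290.80633544921875), (60.38794708251953, 127.50147247314453), 16.3453369140625)
[221 182] [225 198]
stop [[0.5047 0.016  0.04  ]]
rail ((503.15936279296875, 95.4394760131836), (61.10881423950195, 146.84979248046875), 1.02850341796875)
knob [[0.5107 0.1978 0.085 ]] [142 170] [160 195]
```

```bash
cat >> h.py <<'E'
np.set_printoptions(precision=4,suppress=True)
def to(pos,yaw,s=None):
    """print shift/turn in jog units; yaw=deg of tool y in world, tool pointing down"""
    s=s or ctrl.get_state();R=Ro.from_quat(s["tcp_rot"])
    a=np.radians(yaw);y=np.array([np.cos(a),np.sin(a),0]);z=np.array([0,0,-1.])
    T=Ro.from_matrix(np.c_[np.cross(y,z),y,z])
    print("shift",R.inv().apply(np.array(pos)-s["tool_pos"])/.25,"turn",(R.inv()*T).as_rotvec()/2)
def st():
    s=ctrl.get_state();Y=Ro.from_quat(s["tcp_rot"]).as_matrix()[:,1]
    print("t",s["t"],"pos",s["tool_pos"],"yaw",np.degrees(np.arctan2(Y[1],Y[0])),"q6",s["q"][5],"F",s["force"],"M",s["ft_torque"],"gap",s["finger_gap"],"grip",s["grip_force"])
E
python3 - <<'E'
from h import *
m=ctrl.camera_model("wrist");s=ctrl.get_state();R=Ro.from_quat(s["tcp_rot"])
print("cam in tool",R.inv().apply(-np.array(m["R"]).T@m["t"]-s["tool_pos"]), np.array(m["R"])@R.as_matrix(), m["vertical_fov"])
to([.5,.09,.35],0)
E
```

```text
cam in tool [ 0.0686  0.0008 -0.1319] [[-0.0001  1.     -0.0008]
 [-0.9634 -0.0003 -0.2682]
 [-0.2682  0.0007  0.9634]] 58.44327652895612
shift [-1.8128 -1.3814 -0.4318] turn [-0.0005  0.0003  0.64  ]
```

```bash
python3 -m jog '-.9 -.7 0 0 0 .64 1;-.9 -.7 0 0 0 .64 1;-.9 -.7 0 0 0 .64 1;-.9 -.7 0 0 0 .64 1;-.9 -.7 0 0 0 .64 1;-.9 -.7 0 0 0 .64 1;-.9 -.7 0 0 0 .64 1;-.9 -.7 0 0 0 .64 1;-.9 -.7 0 0 0 .64 1;-.9 -.7 0 0 0 .64 1'; python3 -c "
from h import *
st();to([.503,.105,.22],0)"
```

```text
t: 1.1
tool_pos: [0.3302, 0.3185, 0.2421]
tcp_rot: [0.708, 0.706, -0.0, -0.0]
force: [-0.1, 0.2, -0.3]
finger_gap: 0.999
grip_force: 0.0
t 1.1 pos [0.3302 0.3185 0.2421] yaw -0.09910927263844975 q6 0.6008969239149968 F [-0.0529  0.1938 -0.2635] M [-0.0298  0.0111  0.003 ] gap 0.9992231789258328 grip 0.0
shift [-0.8528  0.6926  0.0884] turn [-0.0002  0.0002 -0.0009]
```

```bash
python3 -m jog '-.85 .69 .09 0 0 0 1;-.85 .69 .09 0 0 0 1;-.85 .69 .09 0 0 0 1;-.85 .69 .09 0 0 0 1;-.85 .69 .09 0 0 0 1;-.85 .69 .09 0 0 0 1;-.85 .69 .09 0 0 0 1;-.85 .69 .09 0 0 0 1' >/dev/null; python3 -c "
from h import *
st();m,im=snap('wrist','w1');np.savez('w1.npz',R=m['R'],t=m['t'])
print(proj(m,[[.503,.09,.029],[.5047,.016,.04],[.51,.198,.085],[.563,-.29,.016]]))"
```

```text
t 1.9 pos [0.5027 0.106  0.2194] yaw 0.06423204261705062 q6 0.056620168729357045 F [-0.0545 -1.0755  0.1831] M [ 0.0325 -0.0275 -0.0023] gap 0.9981500650675728 grip 0.0
[[284.6208 200.3673]
 [286.3862 281.8249]
 [295.5914  65.7989]
 [333.2183 499.0563]]
```

View pics/w1.png

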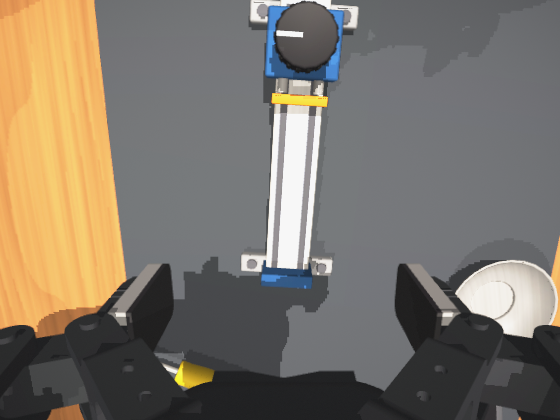

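The wrist view shows the backstop at about (287,275), the pad at (300,99) and the knob top at (306,35).

```bash
cat > m2.py <<'E'
from h import *
m=ctrl.camera_model("wrist");d=np.load('w1.npz');m=dict(m,R=d['R'],t=d['t'])
im=cv2.imread("pics/w1.png");hsv=cv2.cvtColor(im,cv2.COLOR_BGR2HSV)
blue=((hsv[...,0]>100)&(hsv[...,0]<125)&(hsv[...,1]>130)&(hsv[...,2]>50)).astype(np.uint8)
for n,(x0,y0,x1,y1),z in (("stop",(250,255,340,300),.045),("block",(255,0,350,90),.053)):
    k=np.zeros_like(blue);k[y0:y1,x0:x1]=blue[y0:y1,x0:x1]
    p=cv2.findNonZero(k).reshape(-1,2)
    if n=="stop":
        for r in range(p[:,1].min(),p[:,1].max()+1): 
            q=p[p[:,1]==r];print(r,q[:,0].min(),q[:,0].max(),len(q),hsv[r,287])
    W=cast(m,p,z)[:,:2]*1000
    b=cv2.minAreaRect(W.astype(np.float32));print(n,b)
g=hsv[...,2].astype(int)
for r in (120,150,180,210,240):print(r,g[r,258:335])
gray=hsv[...,2]; 
dk=((hsv[...,2]<75)).astype(np.uint8);k=np.zeros_like(dk);k[0:75,272:342]=dk[0:75,272:342]
k=cv2.morphologyEx(k,cv2.MORPH_OPEN,np.ones((7,7)));p=cv2.findNonZero(k)
c=cv2.minEnclosingCircle(p);print("knob circ",c,cast(m,[c[0]],.089))
E
python3 m2.py
```

```text
261 264 264 1 [ 30   2 247]
262 264 264 1 [ 30   2 247]
263 264 264 1 [ 30   2 247]
264 264 264 1 [ 30   2 247]
265 264 264 1 [ 30   2 247]
266 263 264 2 [ 30   2 247]
267 263 309 5 [ 24   5 245]
268 263 310 20 [106  25 176]
269 263 310 35 [106 152 106]
270 263 310 48 [106 152 106]
271 263 310 48 [107 150 107]
272 263 310 48 [106 152 106]
273 262 310 49 [106 149 106]
274 262 311 50 [106 146  98]
275 262 311 50 [106 149 101]
276 262 311 50 [106 154 134]
277 261 311 51 [107 154 137]
278 261 311 51 [107 153 135]
279 261 311 51 [106 152 134]
280 261 311 51 [106 152 134]
281 261 311 51 [106 155 135]
282 261 311 51 [106 156 134]
283 261 311 51 [106 158 134]
284 261 311 51 [106 156 134]
285 262 310 49 [106 158 134]
286 277 310 34 [106 147 128]
287 294 310 14 [107  99 103]
288 305 305 1 [105  13  76]
stop ((504.80279541015625, 25.476619720458984), (23.535367965698242, 45.29904556274414), 85.61463165283203)
block ((516.662841796875, 216.11602783203125), (50.01155471801758, 55.4718132019043), 86.3726577758789)
120 [123 124 123 123 123 124 123 123 124 123 123  88  76  76  76 100 245 247
 247 24
[... 875 characters left out ...]
124 124 124 125 125 124 124 124  87  76  90 245 247 247 247 247 221 157
 150 151 150 149 162 247 247 247 247 247 247 247 247 247 247 247 247 247
 247 247 247 247 247 247 247 197 145 149 149 149 149 192 247 247 247 247
 247 170 109 111 110 111 111 113 123 125 124 124 124 125 124 124 124 124
 124 124 124 124 125]
240 [124 124 124 124 125 124 124 124  87 233 247 247 247 247 238 168 149 151
 150 149 149 247 247 247 247 247 247 247 247 247 247 247 247 247 247 247
 247 247 247 247 247 185 148 151 149 148 147 244 247 247 247 247 195 115
 110 110 110 111 111 119 121 120 121 121 121 120 121 124 124 124 124 124
 124 124 124 124 124]
knob circ ((299.0, 68.0), 5.000100135803223) [[0.5121 0.1963 0.089 ]]
```

```bash
python3 -c "
import cv2
im=cv2.imread('pics/w1.png');cv2.imwrite('pics/w1c.png',cv2.resize(im[0:300,230:380],None,fx=2,fy=2,interpolation=cv2.INTER_CUBIC))"
```

```text
(no output)
```

View pics/w1c.png

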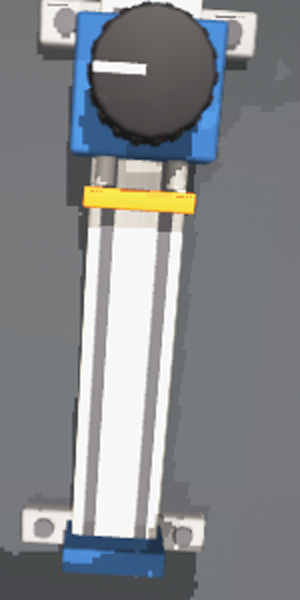

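```bash
cat >> m2.py <<'E'
print("----")
P=cast(m,[[297.2,120],[294.9,150],[292.8,180],[290.6,210],[288.6,240]],.029);print(P)
v=P[0]-P[-1];print("dir deg",np.degrees(np.arctan2(v[1],v[0])))
print("face",cast(m,[[287,268.2]],.029),cast(m,[[287,275.3]],.045))
print("knob",cast(m,[[306,33.5]],.089), "width",cast(m,[[274.2,33.5],[338,33.5]],.089))
E
python3 m2.py | sed -n '/----/,$p'
```

```text
----
[[0.5134 0.1598 0.029 ]
 [0.5117 0.1346 0.029 ]
 [0.5101 0.1084 0.029 ]
 [0.5084 0.0811 0.029 ]
 [0.5067 0.0525 0.029 ]]
dir deg 86.39927441241203
face [[0.5053 0.0244 0.029 ]] [[0.5052 0.025  0.045 ]]
knob [[0.5165 0.2176 0.089 ]] width [[0.4958 0.2175 0.089 ]
 [0.5372 0.2177 0.089 ]]
```

```bash
python3 -m jog '-.8 .12 0 0 0 -.143 1;-.8 .12 0 0 0 -.143 1;-.8 .12 0 0 0 -.143 1;-.8 .12 0 0 0 -.143 1' >/dev/null; python3 -c "
from h import *
st();to([.563,-.275,.2],16.35)"
```

```text
t 2.35 pos [ 0.5301 -0.0774  0.2203] yaw 16.682974647407907 q6 -0.5800919055974564 F [1.0565 0.5011 0.5489] M [-0.0156 -0.0187 -0.0344] gap 1.0007406535838284 grip 0.0
shift [-0.7948 -0.1009  0.0816] turn [0.0004 0.0002 0.0029]
```

```bash
python3 -m jog '-.73 -.09 .08 0 0 0 1;-.73 -.09 .08 0 0 0 1;-.73 -.09 .08 0 0 0 1;-.73 -.09 .08 0 0 0 1;-.73 -.09 .08 0 0 0 1;-.73 -.09 .08 0 0 0 .85;-.73 -.09 .08 0 0 0 .85' >/dev/null
cat > m3.py <<'E'
from h import *
st();m,im=snap('wrist','w2')
hsv=cv2.cvtColor(im,cv2.COLOR_RGB2HSV)
red=(((hsv[...,0]<8)|(hsv[...,0]>172))&(hsv[...,1]>150)&(hsv[...,2]>60)).astype(np.uint8)
c=max(cv2.findContours(red,cv2.RETR_EXTERNAL,cv2.CHAIN_APPROX_NONE)[0],key=cv2.contourArea)
print(c.reshape(-1,2).min(0),c.reshape(-1,2).max(0))
W=cast(m,c.reshape(-1,2),.016)[:,:2]*1000
print(cv2.minAreaRect(W.astype(np.float32)))
E
python3 m3.py
```

```text
t 3.05 pos [ 0.5604 -0.257   0.2003] yaw 16.5057997697822 q6 -0.8430237863090957 F [-0.0608  0.38    0.2505] M [ 0.0026 -0.0383 -0.0202] gap 0.8493296394266289 grip 0.0
[242 146] [312 283]
((563.851806640625, -287.8017578125), (59.41838836669922, 126.49137878417969), 16.431324005126953)
```

View pics/w2.png

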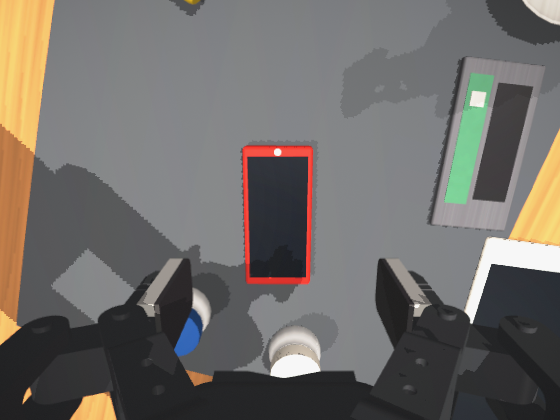

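Phone centred in the wrist view at about (278,215), screen up, nothing between it and the fingers.

```bash
python3 -c "
from h import *
st();to([.5636,-.2885,.06],16.4)"
```

```text
t 3.1 pos [ 0.5605 -0.257   0.2004] yaw 16.51383517921747 q6 -0.8430478911989236 F [-1.1237  0.5255 -0.45  ] M [ 0.0454  0.0392 -0.0421] gap 0.8493182994988688 grip 0.0
shift [-0.1243 -0.0241  0.5615] turn [0.0002 0.0002 0.001 ]
```

```bash
python3 -m jog '-.124 -.024 .3 0 0 .001 .8;-.124 -.024 .56 0 0 .001 .8;-.124 -.024 .56 0 0 .001 .8;-.124 -.024 .56 0 0 .001 .8;-.124 -.024 .56 0 0 .001 .8' ; python3 -c "
from h import *
st();to([.5636,-.2885,.011],16.4)"
```

```text
t: 3.6
tool_pos: [0.5636, -0.2893, 0.0612]
tcp_rot: [0.6, 0.8, 0.0, 0.0]
force: [-0.2, -0.9, 0.8]
finger_gap: 0.798
grip_force: 0.0
t 3.6 pos [ 0.5636 -0.2893  0.0612] yaw 16.328545332332336 q6 -0.880708691596328 F [-0.2203 -0.9393  0.7884] M [ 0.0226  0.006  -0.0208] gap 0.7980307778163223 grip 0.0
shift [0.003  0.0007 0.2009] turn [ 0.      0.     -0.0006]
```

```bash
python3 -m jog '.003 0 .1 0 0 0 .8;.003 0 .15 0 0 0 .8;.003 0 .18 0 0 0 .8;.003 0 .2 0 0 0 .8;.003 0 .2 0 0 0 .8' ; python3 -m jog '0 0 0 0 0 0 .6;0 0 0 0 0 0 .6;0 0 0 0 0 0 .6;0 0 0 0 0 0 .6;0 0 0 0 0 0 .6' 35
```

```text
t: 4.1
tool_pos: [0.5632, -0.2893, 0.0102]
tcp_rot: [0.6, 0.8, -0.0, 0.0]
force: [-0.4, -0.5, -0.3]
finger_gap: 0.799
grip_force: 0.0
t: 4.6
tool_pos: [0.5634, -0.2896, 0.0108]
tcp_rot: [0.6, 0.8, 0.0, 0.001]
force: [-1.1, 1.3, 6.1]
finger_gap: 0.69
grip_force: 38.8
```

```bash
python3 -m jog '0 0 -.05 0 0 0 .6;0 0 -.2 0 0 0 .6;0 0 -.44 0 0 0 .6;0 0 -.44 0 0 0 .6;0 0 -.44 0 0 0 .6;0 0 -.44 0 0 0 .6' ; python3 -c "
from h import *
st();to([.5095,.0946,.12],-3.6)"
```

```text
t: 5.2
tool_pos: [0.5626, -0.2891, 0.119]
tcp_rot: [0.6, 0.8, -0.0, -0.001]
force: [0.1, 0.1, -2.0]
finger_gap: 0.694
grip_force: 38.8
t 5.2 pos [ 0.5626 -0.2891  0.119 ] yaw 16.27181519126348 q6 -0.8802719425893796 F [ 0.0575  0.0657 -1.9636] M [ 0.0057  0.0045 -0.0161] gap 0.6935909335990302 grip 38.75620722770691
shift [ 1.5327  0.2262 -0.0031] turn [-0.0004 -0.0003  0.1734]
```

```bash
python3 -m jog '.1 .01 0 0 0 .02 .6;.25 .03 0 0 0 .05 .6;.45 .06 0 0 0 .09 .6;.65 .09 0 0 0 .13 .6;.77 .113 0 0 0 .173 .6;.77 .113 0 0 0 .173 .6;.77 .113 0 0 0 .173 .6' ; python3 -c "
from h import *
st();to([.5095,.0946,.12],-3.6)"
```

```text
t: 5.9
tool_pos: [0.5356, -0.0959, 0.1185]
tcp_rot: [0.728, 0.686, -0.001, -0.001]
force: [0.0, -1.7, -1.9]
finger_gap: 0.696
grip_force: 38.7
t 5.9 pos [ 0.5356 -0.0959  0.1185] yaw -3.430014829090603 q6 -0.25872250730215596 F [ 0.0439 -1.6625 -1.8986] M [-0.019   0.0356  0.0373] gap 0.6961513905879098 grip 38.70890915393829
shift [ 0.7545 -0.1499 -0.0054] turn [-0.001  -0.0001  0.0015]
```

```bash
python3 -m jog '.1 -.02 0 0 0 0 .6;.25 -.05 0 0 0 0 .6;.45 -.09 0 0 0 0 .6;.62 -.13 0 0 0 0 .6;.754 -.15 0 0 0 .001 .6;.754 -.15 0 0 0 .001 .6;.754 -.15 0 0 0 .001 .6;.754 -.15 0 0 0 .001 .6'
cat > m4.py <<'E'
from h import *
st();s=ctrl.get_state();m,im=snap('wrist','w3')
hsv=cv2.cvtColor(im,cv2.COLOR_RGB2HSV)
red=(((hsv[...,0]<8)|(hsv[...,0]>172))&(hsv[...,1]>150)&(hsv[...,2]>60)).astype(np.uint8)
p=cv2.findNonZero(red).reshape(-1,2);print(p.min(0),p.max(0))
W=cast(m,p,s["tool_pos"][2]+.005)[:,:2]
u=np.array([np.cos(np.radians(86.4)),np.sin(np.radians(86.4))]);w=np.array([u[1],-u[0]])
d=W-s["tool_pos"][:2];print("far end along u",(d@u).max(),"across",(d@w).min(),(d@w).max())
print(cv2.minAreaRect((W*1000).astype(np.float32)))
E
python3 m4.py
```

```text
t: 6.7
tool_pos: [0.5106, 0.0926, 0.1192]
tcp_rot: [0.73, 0.684, -0.0, -0.0]
force: [0.6, -0.7, -2.4]
finger_gap: 0.689
grip_force: 38.7
t 6.7 pos [0.5106 0.0926 0.1192] yaw -3.7110382676358067 q6 0.0960605462299244 F [ 0.648  -0.6614 -2.3778] M [ 0.0003 -0.0262 -0.0042] gap 0.6893967061944573 grip 38.72887909412384
[196 115] [372 378]
far end along u 0.06438488886446828 across -0.030130425814513657 0.028714328521602796
((510.700927734375, 105.16036224365234), (103.64208984375, 58.73621368408203), 86.27755737304688)
```

View pics/w3.png

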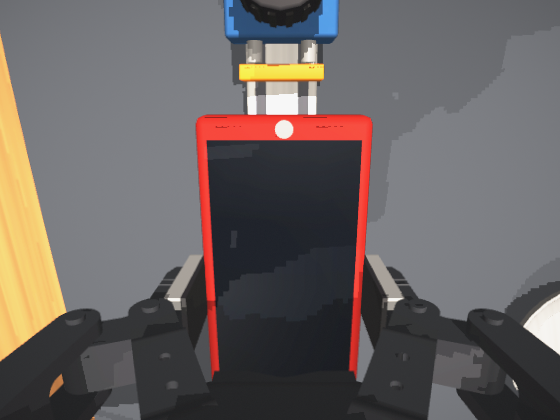

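The phone is held straight: far edge at row 115, width 196–372 px, pad at (282,72). Lowering.

```bash
python3 -c "
from h import *
st();to([.5095,.0946,.05],-3.6)"
```

```text
t 6.75 pos [0.5107 0.0926 0.1193] yaw -3.7409426002764463 q6 0.09634322110230298 F [ 0.1019  0.3461 -0.5255] M [ 0.0012 -0.0012 -0.0214] gap 0.6934298808084199 grip 38.72894525527954
shift [ 0.0079 -0.0049  0.2773] turn [-0.0004  0.0002 -0.0012]
```

```bash
python3 -m jog '.008 -.005 .12 0 0 -.001 .6;.008 -.005 .2 0 0 -.001 .6;.008 -.005 .26 0 0 -.001 .6;.008 -.005 .28 0 0 -.001 .6;.008 -.005 .28 0 0 -.001 .6;.008 -.005 .28 0 0 -.001 .6' ; python3 -c "
from h import *
st();to([.5095,.0946,.038],-3.6)"
```

```text
t: 7.35
tool_pos: [0.5098, 0.0955, 0.0505]
tcp_rot: [0.729, 0.685, 0.0, 0.0]
force: [-0.7, 0.0, -0.6]
finger_gap: 0.691
grip_force: 38.7
t 7.35 pos [0.5098 0.0955 0.0505] yaw -3.5862960589885637 q6 0.09925189318110848 F [-0.7184  0.0055 -0.6248] M [-0.0182 -0.0017  0.0371] gap 0.6908872694969274 grip 38.68353009223938
shift [-0.0035 -0.001   0.05  ] turn [0.0004 0.     0.0001]
```

```bash
python3 -m jog '-.003 -.001 .02 0 0 0 .6;-.003 -.001 .04 0 0 0 .6;-.003 -.001 .05 0 0 0 .6;-.003 -.001 .05 0 0 0 .6' ; python3 -m jog '0 0 .002 0 0 0 .6;0 0 .002 0 0 0 .6;0 0 .002 0 0 0 .6'
```

```text
t: 7.75
tool_pos: [0.5089, 0.0952, 0.0371]
tcp_rot: [0.729, 0.685, -0.0, -0.0]
force: [1.0, 0.1, -1.8]
finger_gap: 0.69
grip_force: 38.7
t: 8.05
tool_pos: [0.509, 0.0952, 0.0368]
tcp_rot: [0.729, 0.685, -0.0, 0.0]
force: [0.3, 0.4, -1.8]
finger_gap: 0.69
grip_force: 38.7
```

```bash
python3 -m jog '0 0 .003 0 0 0 .6;0 0 .003 0 0 0 .6;0 0 .003 0 0 0 .6';python3 -m jog '0 0 0 0 0 0 .75;0 0 0 0 0 0 .75;0 0 0 0 0 0 .75;0 0 -.04 0 0 0 .8;0 0 -.1 0 0 0 .8;0 0 -.24 0 0 0 .85;0 0 -.4 0 0 0 .85;0 0 -.4 0 0 0 .85;0 0 -.4 0 0 0 .85';python3 - <<'E'
from h import *
st();s=ctrl.get_state();m,im=snap('wrist','w4')
hsv=cv2.cvtColor(im,cv2.COLOR_RGB2HSV)
red=(((hsv[...,0]<8)|(hsv[...,0]>172))&(hsv[...,1]>150)&(hsv[...,2]>60)).astype(np.uint8)
p=cv2.findNonZero(red).reshape(-1,2);W=cast(m,p,.042)[:,:2]
print(p.min(0),p.max(0),cv2.minAreaRect((W*1000).astype(np.float32)))
u=np.array([np.cos(np.radians(86.4)),np.sin(np.radians(86.4))])
d=W-[.5095,.0946];w=np.array([u[1],-u[0]]);print((d@u).max(),(d@u).min(),(d@w).min(),(d@w).max())
to([.5172,.2163,.13],86.4)
E
```

```text
t: 8.35
tool_pos: [0.5091, 0.0952, 0.0368]
tcp_rot: [0.729, 0.685, 0.0, 0.0]
force: [-6.3, -0.0, 11.1]
finger_gap: 0.693
grip_force: 40.2
t: 9.25
tool_pos: [0.5094, 0.0952, 0.1373]
tcp_rot: [0.729, 0.685, 0.001, 0.001]
force: [-0.8, -0.6, -0.2]
finger_gap: 0.85
grip_force: 0.0
t 9.25 pos [0.5094 0.0952 0.1373] yaw -3.5483606519633835 q6 0.09802068117241797 F [-0.7571 -0.5614 -0.159 ] M [-0.0323  0.0173  0.0212] gap 0.849853986478491 grip 0.0
[233 109] [332 302] ((508.6123046875, 96.30732727050781), (126.79967498779297, 59.04292297363281), 86.43376922607422)
0.06506336453213245 -0.06173878116488294 -0.03053711061092276 0.028543012959103987
shift [0.4856 0.003  0.0247] turn [ 0.0001  0.0001 -0.785 ]
```

View pics/w4.png

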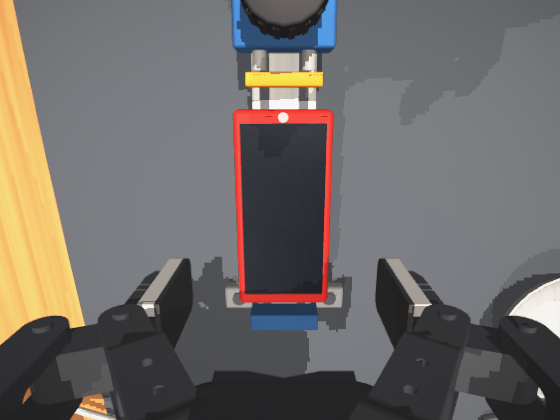

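Phone lies square on the bed (233–332, 109–302 px), with the backstop at (283,318) and the pad at (283,80), a gap at both ends.

```bash
python3 -m jog '.1 0 .02 0 0 -.07 .9;.2 0 .02 0 0 -.14 .9;.3 0 .02 0 0 -.21 .9;.4 0 .02 0 0 -.28 .9;.486 .003 .02 0 0 -.36 .9;.486 .003 .02 0 0 -.43 .9;.486 .003 .02 0 0 -.5 .9;.486 .003 .02 0 0 -.57 .9;.486 .003 .02 0 0 -.64 .9;.486 .003 .02 0 0 -.71 .9;.486 .003 .02 0 0 -.785 .9;.486 .003 .02 0 0 -.785 .9;.486 .003 .02 0 0 -.785 .9' >/dev/null
python3 - <<'E'
from h import *
st();m,im=snap('wrist','w5')
to([.5172,.2163,.072],86.4)
w4=ctrl.camera_model("top");t=ctrl.read_camera("top");cv2.imwrite("pics/top5.png",t[:,:,::-1])
E
```

```text
t 10.6 pos [0.517  0.2163 0.1303] yaw 86.12520353780107 q6 -1.2443487956678951 F [-1.1416 -0.284   0.6762] M [ 0.029   0.0322 -0.0127] gap 0.8986531501776089 grip 0.0
shift [-0.0008  0.0001  0.2339] turn [-0.0002 -0.0005 -0.0023]
```

View pics/w5.png

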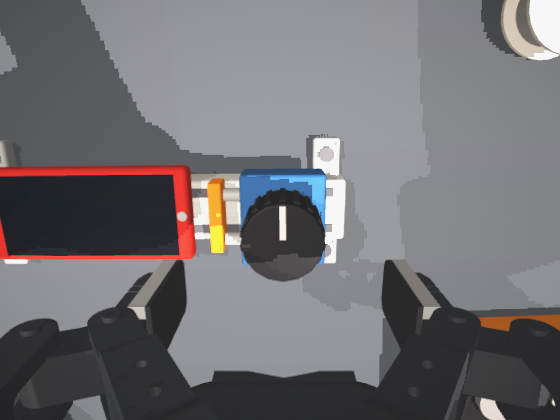

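```bash
python3 -m jog '0 0 .12 0 0 -.002 .9;0 0 .2 0 0 -.002 .9;0 0 .234 0 0 -.002 .9;0 0 .234 0 0 -.002 .9;0 0 .234 0 0 -.002 .9' ; python3 -m jog '0 0 0 0 0 0 .4;0 0 0 0 0 0 .4;0 0 0 0 0 0 .4;0 0 0 0 0 0 .4;0 0 0 0 0 0 .4;0 0 0 0 0 0 .4' 60; python3 -c "
from h import *
st()"
```

```text
t: 11.2
tool_pos: [0.5177, 0.2165, 0.0734]
tcp_rot: [0.03, 1.0, 0.0, 0.0]
force: [0.0, 0.4, 0.4]
finger_gap: 0.896
grip_force: 0.0
t: 11.8
tool_pos: [0.5176, 0.2158, 0.0737]
tcp_rot: [0.029, 1.0, -0.0, 0.001]
force: [-4.1, -8.0, 11.2]
finger_gap: 0.474
grip_force: 59.3
t 11.8 pos [0.5176 0.2158 0.0737] yaw 86.61919567942526 q6 -1.2530025829072136 F [-4.0932 -7.9996 11.1702] M [-1.3107  0.5951  0.0176] gap 0.4742489863117558 grip 59.2709881067276
```

```bash
python3 -m jog '0 -.0032 0 0 0 .05 .4;0 -.0064 0 0 0 .1 .4;0 -.0096 0 0 0 .15 .4;0 -.0128 0 0 0 .2 .4;0 -.016 0 0 0 .25 .4;0 -.0192 0 0 0 .3 .4'
cat > s.py <<'E'
from h import *
s=ctrl.get_state();Y=Ro.from_quat(s["tcp_rot"]).as_matrix()[:,1];psi=np.arctan2(Y[1],Y[0])
u=np.array([np.cos(np.radians(86.4)),np.sin(np.radians(86.4))]);w=np.array([u[1],-u[0]])
phi=(np.radians(86.6)-psi)%(2*np.pi);f=np.radians(86.4)-psi
d=s["tool_pos"][:2]-[.5176,.2158]
print("t",s["t"],"phi",phi,"adv",-d@u*1000,"exp",8*phi,"side",d@w*1000,"z",s["tool_pos"][2],"F u,w,z",s["force"][:2]@u,s["force"][:2]@w,s["force"][2],"M",s["ft_torque"],"grip",s["grip_force"],"per .1rad",.0032*np.array([np.sin(f),-np.cos(f)]))
E
python3 s.py
```

```text
t: 12.4
tool_pos: [0.5173, 0.2108, 0.0737]
tcp_rot: [0.325, 0.946, -0.001, 0.001]
force: [-3.8, -9.7, 12.2]
finger_gap: 0.471
grip_force: 59.0
t 12.4 phi 0.6033868125307777 adv 5.010121202779562 exp 4.827094500246222 side 0.013706674322438949 z 0.0736799464851431 F u,w,z -9.88027234779341 -3.1718884737556783 12.165106920898095 M [-1.6035  0.7689  0.417 ] grip 59.00215208530426 per .1rad [ 0.0018 -0.0026]
```

```bash
python3 -m jog '.0029 -.0042 0 0 0 .05 .4;.0047 -.0068 0 0 0 .1 .4;.0065 -.0094 0 0 0 .15 .4;.0083 -.012 0 0 0 .2 .4;.0101 -.0146 0 0 0 .25 .4' >/dev/null; python3 s.py
```

```text
t 12.9 phi 1.1038905356818627 adv 8.532323903858721 exp 8.831124285454901 side -0.9541933373315361 z 0.07389087387512627 F u,w,z -30.319544843835274 29.075223427422145 -4.108358575926898 M [-5.3311 -4.5197  0.5941] grip 60.89983105659485 per .1rad [ 0.0029 -0.0015]
```

```bash
python3 -m jog '.0016 .0005 0 0 0 0 .4;.0016 .0005 0 0 0 0 .4' >/dev/null; python3 s.py
```

```text
t 13.1 phi 1.1007563769183268 adv 8.539727325078298 exp 8.806051015346615 side -0.9073349842365597 z 0.07385645036370926 F u,w,z -31.13294780141023 25.677498121337994 -2.573748095919119 M [-5.449  -4.0146 -0.1114] grip 60.98048686981201 per .1rad [ 0.0028 -0.0015]
```

```bash
python3 -m jog '0 0 0 0 0 0 .7;0 0 0 0 0 0 .7;0 0 0 0 0 0 .7;0 0 0 0 0 0 .7;0 0 0 0 0 0 .7' >/dev/null; python3 s.py; python3 -c "
from h import *
m,im=snap('wrist','w6');u=np.array([.0628,.998]);
np.savez('w6.npz',R=m['R'],t=m['t']);print('knob exp',np.array([.5172,.2163])-.0088*u, proj(m,[[.51665,.2075,.089]]))"
```

```text
t 13.6 phi 1.099172969765854 adv 5.253965869310021 exp 8.793383758126833 side -4.676393219838453 z 0.07254282328516604 F u,w,z -0.2547050392993443 0.26431927513341913 0.5644376018730233 M [-0.0134  0.0752 -0.013 ] grip 0.0 per .1rad [ 0.0028 -0.0015]
knob exp [0.5166 0.2075] [[290.9217 319.6218]]
```

View pics/w6.png

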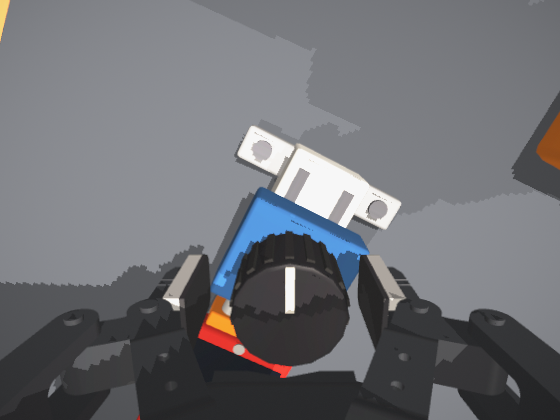

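I had the tool-x sign wrong, which caused the sideways pull. The knob didn't slip: its marker is still aligned at (290,290). I'll fix the sign, recentre and regrip.

```bash
sed -i 's/np.array(\[np.sin(f),-np.cos(f)\])/np.array([-np.sin(f),-np.cos(f)])/' s.py
python3 -m jog '-.011 .0047 0 0 0 0 .7;-.0218 .0094 0 0 0 0 .7;-.0218 .0094 0 0 0 0 .7;-.0218 .0094 0 0 0 0 .7' >/dev/null; python3 s.py;python3 -m jog '0 0 0 0 0 0 .4;0 0 0 0 0 0 .4;0 0 0 0 0 0 .4;0 0 0 0 0 0 .4;0 0 0 0 0 0 .4' 60 >/dev/null; python3 s.py
```

```text
t 14.05 phi 1.099737597998037 adv 9.30242967373099 exp 8.797900783984296 side 0.12493318948340074 z 0.07248731825486593 F u,w,z 0.36087606003534445 0.7178606942254706 -0.4272525700869319 M [-0.025  -0.0301 -0.0426] grip 0.0 per .1rad [-0.0028 -0.0015]
t 14.55 phi 1.0993340027727172 adv 9.300816434473642 exp 8.794672022181738 side -0.20751688202015653 z 0.07289856677348146 F u,w,z -2.481577957171762 -4.707643377968256 7.755668327786269 M [-0.3671  0.8351 -0.0047] grip 59.7543203830719 per .1rad [-0.0028 -0.0015]
```

```bash
python3 -m jog '-.0029 -.0014 0 0 0 .05 .4;-.0057 -.0029 0 0 0 .1 .4;-.0086 -.0043 0 0 0 .15 .4' >/dev/null; python3 s.py
```

```text
t 14.85 phi 1.403090048483306 adv 11.742022095736298 exp 11.224720387866448 side -0.2946405327160231 z 0.07287705811928728 F u,w,z -2.9380106423019523 -6.420701122936424 6.644189414935418 M [-0.4452  1.0668  0.3385] grip 59.44525122642517 per .1rad [-0.0032 -0.0005]
```

```bash
python3 -m jog '-.0032 -.0005 0 0 0 .05 .4;-.0063 -.001 0 0 0 .1 .4;-.0095 -.0016 0 0 0 .15 .4' >/dev/null; python3 s.py
```

```text
t 15.15 phi 1.7031049385260988 adv 14.108582571848807 exp 13.62483950820879 side -0.39321810040236327 z 0.07288296824312196 F u,w,z -2.8381495207499783 -6.3036006407862875 8.630693348286421 M [-0.2844  1.2315  0.3679] grip 59.43494975566864 per .1rad [-0.0032  0.0004]
```

```bash
python3 -m jog '-.0032 .0004 0 0 0 .05 .4;-.0064 .0008 0 0 0 .1 .4' >/dev/null; python3 s.py
```

```text
t 15.35 phi 1.903134518340102 adv 15.722290809586644 exp 15.225076146720816 side -0.47261931130253265 z 0.07287514230973093 F u,w,z -1.978586311391526 -8.481232529862163 9.3958572646907 M [-0.3117  1.2894  0.3602] grip 59.417282938957214 per .1rad [-0.003  0.001]
```

```bash
python3 -m jog '-.0015 .0005 0 0 0 .025 .4;-.003 .001 0 0 0 .05 .4' >/dev/null; python3 s.py;python3 -m jog '-.0015 .0006 0 0 0 .025 .4' >/dev/null; python3 s.py
```

```text
t 15.55 phi 2.001240514919346 adv 16.47668626896217 exp 16.009924119354768 side -0.4912090795982063 z 0.07288264881150346 F u,w,z -2.862892846522461 -7.370471056197324 8.667614540989762 M [-0.2958  1.3722  0.3132] grip 59.39308404922485 per .1rad [-0.0029  0.0013]
t 15.65 phi 2.051036674843502 adv 16.875811953543835 exp 16.408293398748015 side -0.5100826125429797 z 0.07286774483450108 F u,w,z -1.0163982544386312 -7.154117361693754 8.309589774832078 M [-0.183   1.3582  0.3184] grip 59.38002347946167 per .1rad [-0.0028  0.0015]
```

```bash
python3 -m jog '-.0014 .0007 0 0 0 .025 .4;-.0028 .0015 0 0 0 .05 .4' >/dev/null; python3 s.py;python3 -m jog '-.0014 .0008 0 0 0 .025 .4' >/dev/null; python3 s.py
```

```text
t 15.85 phi 2.1509789476528938 adv 17.626704955229435 exp 17.20783158122315 side -0.5472247909288408 z 0.07285317399914513 F u,w,z -1.541249966648964 -8.975209755242004 9.052990030334287 M [-0.2496  1.386   0.3614] grip 59.39441800117493 per .1rad [-0.0027  0.0017]
t 15.95 phi 2.201053780086378 adv 18.03567550091329 exp 17.608430240691025 side -0.5583884075676571 z 0.07288720578999315 F u,w,z -2.021164459321978 -8.725323039418413 9.836157716007266 M [-0.1293  1.4066  0.4119] grip 59.37499165534973 per .1rad [-0.0026  0.0019]
```

```bash
python3 -m jog '-.0013 .0009 0 0 0 .025 .4' >/dev/null; python3 s.py;python3 -c "
from h import *
snap('top','t7');st()
snap('top','t8');st()"
```

```text
t 16.05 phi 2.251009158491065 adv 18.43076108346475 exp 18.00807326792852 side -0.5665757966087258 z 0.07286041496322765 F u,w,z -2.4111173295941466 -7.946723000827725 9.069003450837451 M [-0.1776  1.3602  0.3   ] grip 59.374473094940186 per .1rad [-0.0025  0.002 ]
t 16.1 pos [0.5159 0.1974 0.0729] yaw -42.5759311663009 q6 0.9691344142449931 F [-8.129  -1.4567  8.9073] M [-0.2157  1.3649  0.1783] gap 0.4682483379898517 grip 59.69544768333435
t 16.15 pos [0.5159 0.1974 0.0729] yaw -42.38096607750389 q6 0.9657298251463473 F [-7.8938 -0.85    9.4105] M [-0.2663  1.4059 -0.0472] gap 0.4727323635646597 grip 59.75181341171265
```

```bash
for i in 1; do python3 -m jog '-.0013 .001 0 0 0 .025 .4' >/dev/null; python3 s.py;python3 -m jog '-.0012 .001 0 0 0 .025 .4' >/dev/null; python3 s.py;python3 -m jog '-.0012 .0011 0 0 0 .025 .4' >/dev/null; python3 s.py; done | sed 's/ side.*M / M /;s/grip.*per/per/'
```

```text
t 16.25 phi 2.2991932264291406 adv 18.812981880820395 exp 18.393545811433125 M [-0.172   1.4609  0.3423] per .1rad [-0.0024  0.0021]
t 16.35 phi 2.350865953131932 adv 19.19335155150452 exp 18.806927625055454 M [-0.2188  1.3053  0.3215] per .1rad [-0.0023  0.0022]
t 16.45 phi 2.40099249208028 adv 19.5824476131524 exp 19.20793993664224 M [-0.129   1.3619  0.3594] per .1rad [-0.0022  0.0024]
```

```bash
(python3 -m jog '-.0011 .0012 0 0 0 .025 .4' >/dev/null; python3 s.py;python3 -m jog '-.0011 .0012 0 0 0 .025 .4' >/dev/null; python3 s.py;python3 -m jog '-.001 .0012 0 0 0 .025 .4' >/dev/null; python3 s.py) | sed 's/ z .*F/ F/;s/grip.*per/per/'; python3 -c "
from h import *
m,im=snap('top','t9')
cv2.imwrite('pics/t9c.png',cv2.resize(im[150:220,120:250,::-1],None,fx=5,fy=5,interpolation=cv2.INTER_CUBIC))"
```

```text
t 16.55 phi 2.451043285619943 adv 19.958293108089524 exp 19.608346284959545 side -0.6040546095527451 F u,w,z -1.875356597647001 -7.669897728777891 9.33191421723998 M [-0.0072  1.3754  0.2776] per .1rad [-0.002   0.0025]
t 16.65 phi 2.5010505562350174 adv 20.35062744136851 exp 20.00840444988014 side -0.6428876017042792 F u,w,z -1.9579728518525874 -8.214110586928427 8.376854465363875 M [-0.0309  1.3166  0.3535] per .1rad [-0.0019  0.0026]
t 16.75 phi 2.550966278387188 adv 20.73157504391812 exp 20.407730227097503 side -0.6635334139204504 F u,w,z -0.8594701381995715 -7.215996820579738 8.536231793650005 M [-0.0021  1.3162  0.4333] per .1rad [-0.0018  0.0027]
```

View pics/t9c.png

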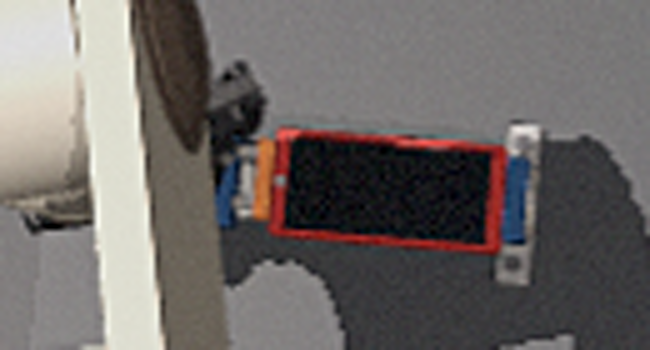

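In the top crop the phone touches the pad at (265,180) and is at or almost at the backstop (505,200). Continuing in fine steps.

```bash
cat >> s.py <<'E'
print("   tau6",s["tau"][5])
E
(python3 -m jog '-.0004 .0007 0 0 0 .0125 .4' >/dev/null; python3 s.py;python3 -m jog '-.0004 .0007 0 0 0 .0125 .4' >/dev/null; python3 s.py;python3 -m jog '-.0004 .0007 0 0 0 .0125 .4' >/dev/null; python3 s.py) | sed 's/ side.*M / M /;s/grip.*per/per/'
```

```text
t 16.9 phi 2.574507994109411 adv 20.90443126625244 exp 20.596063952875287 M [0.077  1.3722 0.4403] per .1rad [-0.0017  0.0027]
   tau6 -0.5450672842562199
t 17.0 phi 2.5999489561243294 adv 21.085348494350775 exp 20.799591648994635 M [0.025  1.4127 0.4249] per .1rad [-0.0017  0.0027]
   tau6 -0.44047809205949306
t 17.1 phi 2.624931255810184 adv 21.29704987889601 exp 20.99945004648147 M [0.0755 1.3783 0.4233] per .1rad [-0.0016  0.0028]
   tau6 -0.3941650874912739
```

```bash
(python3 -m jog '-.0002 .00035 0 0 0 .00625 .4' >/dev/null; python3 s.py;python3 -m jog '-.0002 .00035 0 0 0 .00625 .4' >/dev/null; python3 s.py;python3 -m jog '-.0002 .00035 0 0 0 .00625 .4' >/dev/null; python3 s.py;python3 -m jog '-.0002 .00035 0 0 0 .00625 .4' >/dev/null; python3 s.py) | sed 's/ z .*F/ F/;s/grip.*per/per/'
```

```text
t 17.2 phi 2.6373886418907433 adv 21.388283497550656 exp 21.099109135125946 side -0.6645939513835154 F u,w,z -0.07185300966223498 -9.254579330543777 8.778166128060732 M [0.0746 1.3996 0.4039] per .1rad [-0.0016  0.0028]
   tau6 0.36159368231892586
t 17.3 phi 2.649414378175711 adv 21.447570291518716 exp 21.195315025405687 side -0.6510298916589768 F u,w,z -1.3892940645512588 -8.619050527987106 8.09041120547473 M [0.0943 1.3947 0.3605] per .1rad [-0.0015  0.0028]
   tau6 0.06394247990101576
t 17.4 phi 2.6618615150877876 adv 21.57799446696148 exp 21.2948921207023 side -0.6481732692943081 F u,w,z -0.7656276755202942 -8.371451384447141 8.799840663143833 M [0.0266 1.3809 0.4646] per .1rad [-0.0015  0.0028]
   tau6 0.0332548376172781
t 17.5 phi 2.6743500251559524 adv 21.63996421949051 exp 21.39480020124762 side -0.6626604376249129 F u,w,z 0.01634263580241444 -8.98763289757147 8.8474079839322 M [0.0916 1.4044 0.4265] per .1rad [-0.0015  0.0029]
   tau6 0.03668499528430402
```

```bash
(python3 -m jog '-.0003 .0005 0 0 0 .009 .4' >/dev/null; python3 s.py) | sed 's/ z .*F/ F/;s/grip.*per/per/'; python3 -m jog '0 0 0 0 0 0 .6;0 0 0 0 0 0 .75;0 0 0 0 0 0 .8;0 0 0 0 0 0 .8;0 0 -.1 0 0 0 .8;0 0 -.3 0 0 0 .8;0 0 -.5 0 0 0 .8;0 0 -.5 0 0 0 .8;0 0 -.5 0 0 0 .8'; python3 -c "
from h import *
m,im=snap('wrist','w10')
hsv=cv2.cvtColor(im,cv2.COLOR_RGB2HSV)
print(proj(m,[[.5059,.0247,.029],[.51,.0946,.042]]))"
```

```text
t 17.6 phi 2.692385505447384 adv 21.80138081167953 exp 21.539084043579074 side -0.6573392417527985 F u,w,z 0.4337152304741374 -7.9689179013039215 9.039964090418055 M [0.1031 1.3732 0.4041] per .1rad [-0.0014  0.0029]
   tau6 -0.28487183153629303
t: 18.5
tool_pos: [0.5166, 0.194, 0.1986]
tcp_rot: [0.981, 0.194, 0.001, 0.0]
force: [-0.7, -0.5, -0.7]
finger_gap: 0.798
grip_force: 0.0
[[457.784  269.5224]
 [393.7652 242.7745]]
```

```bash
cat > m5.py <<'E'
from h import *
u=np.array([np.cos(np.radians(86.4)),np.sin(np.radians(86.4))]);w=np.array([u[1],-u[0]])
m=ctrl.camera_model("wrist");im=cv2.imread("pics/w10.png")
def ana(m,im,tag):
    hsv=cv2.cvtColor(im,cv2.COLOR_BGR2HSV);H,S,V=cv2.split(hsv)
    for n,k,z in (("red",((H<7)|(H>172))&(S>150)&(V>60),.042),("orange",(H>=8)&(H<28)&(S>170)&(V>120),.045),("blue",(H>100)&(H<125)&(S>130)&(V>50),.053)):
        p=cv2.findNonZero(k.astype(np.uint8)).reshape(-1,2);d=cast(m,p,z)[:,:2]-[.5095,.0946]
        a=d@u*1000;b=d@w*1000;s=abs(b)<(12 if n!="red" else 25)
        if n=="blue":s&=a>30
        if n=="orange":s&=(a>50)&(a<100)
        if s.any():print(tag,n,"u range",np.percentile(a[s],[.5,99.5]))
        if n=="red":
            q=abs(a)<80;print("  rect",cv2.minAreaRect((cast(m,p[q],z)[:,:2]*1000).astype(np.float32)))
ana(m,im,"now")
E
python3 m5.py; python3 -c "
from h import *
st()"
```

```text
now red u range [-67.6214  59.6862]
  rect ((508.60174560546875, 91.00934600830078), (128.1150665283203, 59.85167694091797), 86.51473236083984)
now orange u range [57.7759 68.8037]
now blue u range [ 76.8742 125.3841]
t 18.55 pos [0.5161 0.1938 0.1972] yaw -67.66304086895754 q6 1.4005150900071486 F [-0.2764 -0.8967 -1.4987] M [-0.0157 -0.0039  0.0498] gap 0.7980484144283603 grip 0.0
```

```bash
python3 -c "
from h import *
to([.5094,.0952,.1373],-3.55)"
```

```text
shift [-0.1747  0.3547  0.2397] turn [-0.      0.0001 -0.5595]
```

```bash
python3 -m jog '0 .05 0 0 0 -.07 .85;-.04 .12 0 0 0 -.14 .85;-.1 .2 0 0 0 -.21 .85;-.14 .28 0 0 0 -.28 .85;-.175 .355 0 0 0 -.35 .85;-.175 .355 0 0 0 -.42 .85;-.175 .355 0 0 0 -.49 .85;-.175 .355 .1 0 0 -.56 .85;-.175 .355 .2 0 0 -.56 .85;-.175 .355 .24 0 0 -.56 .85;-.175 .355 .24 0 0 -.56 .85;-.175 .355 .24 0 0 -.56 .85' >/dev/null
python3 - <<'E'
from h import *
st();m,im=snap('wrist','w11');np.savez('w11.npz',R=m['R'],t=m['t'])
src=open('m5.py').read().rsplit('ana(',1)[0];exec(src)
ana(m,cv2.imread('pics/w11.png'),'w11')
ana(m,cv2.imread('pics/w4.png'),'w4')
for f in ('w4','w11'):
    i=cv2.imread('pics/%s.png'%f);h=cv2.cvtColor(i,cv2.COLOR_BGR2HSV)
    print(f,[(r,*h[r,283]) for r in list(range(296,336,2))])
E
```

```text
t 19.75 pos [0.5097 0.0952 0.1379] yaw -3.5185299420264746 q6 0.09744200371561251 F [ 0.6821 -0.1024 -0.3969] M [ 0.0474  0.044  -0.056 ] gap 0.8485391216354594 grip 0.0
w11 red u range [-68.4778  58.1147]
  rect ((508.4578857421875, 89.76271057128906), (127.19078826904297, 59.16184616088867), 86.39191436767578)
w11 orange u range [58.7726 66.2127]
w11 blue u range [76.007  82.9285]
w4 red u range [-62.3084  65.0515]
  rect ((508.908935546875, 95.98640441894531), (127.38326263427734, 59.32024002075195), 86.47008514404297)
w4 orange u range [77.9177 85.6123]
w4 blue u range [ 95.8594 104.4974]
w4 [(296, np.uint8(1), np.uint8(201), np.uint8(223)), (298, np.uint8(1), np.uint8(202), np.uint8(223)), (300, np.uint8(1), np.uint8(204), np.uint8(220)), (302, np.uint8(1), np.uint8(101), np.uint8(182)), (304, np.uint8(106), np.uint8(141), np.uint8(78)), (306, np.uint8(106), np.uint8(141), np.uint8(78)), (308, np.uint8(106), np.uint8(141), np.uint8(78)), (310, np.uint8(106), np.uint8(141), np.uint8(78)), (312, np.uint8(107), np.uint8(137), np.uint8(78)), (314, np.uint8(106), np.uint8(134), np.ui
[... 847 characters left out ...]
, np.uint8(203), np.uint8(221)), (310, np.uint8(178), np.uint8(174), np.uint8(155)), (312, np.uint8(107), np.uint8(134), np.uint8(78)), (314, np.uint8(106), np.uint8(146), np.uint8(98)), (316, np.uint8(107), np.uint8(153), np.uint8(145)), (318, np.uint8(107), np.uint8(153), np.uint8(148)), (320, np.uint8(107), np.uint8(153), np.uint8(148)), (322, np.uint8(107), np.uint8(154), np.uint8(147)), (324, np.uint8(105), np.uint8(159), np.uint8(146)), (326, np.uint8(106), np.uint8(157), np.uint8(146)), (328, np.uint8(106), np.uint8(157), np.uint8(146)), (330, np.uint8(106), np.uint8(38), np.uint8(88)), (332, np.uint8(108), np.uint8(15), np.uint8(84)), (334, np.uint8(113), np.uint8(12), np.uint8(83))]
```

```bash
python3 -c "
from cell import ctrl
print(ctrl.close_job())"
```

```text
the job is handed in; nothing more can be done
None
```

The job is handed in: the red-cased phone lies screen up on the rail bed, against the backstop, clamped at an estimated 12–15 N (worked out from knob torque and jaw travel, not measured directly), and the gripper is clear.

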